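Close the label printer's battery bay

ROBOT

A 7-joint arm with a two-finger parallel gripper is mounted at the origin on the work surface. World frame = base frame: x ahead of the robot, y to its left, z up, the work surface at z = 0. Lengths are in m, angles in rad, forces in N, time in s.
With the tool pointing down it reaches from about 0.4 to 0.875 m from the base axis. Payload 6.5 kg.
Tool frame: the origin (TCP) lies at the very end of the fingers, on their centre line; the grasp point (between the pads) lies 19 mm behind it; z points along the fingers, y is the direction in which the jaws open and shut (so a half turn about z gives the same grasp; the last joint's range is limited). The gripper opens to 85 mm and grips with 20 to 120 N. Pads are 22 mm wide; open, the fingers measure 114 mm over their backs; the gripper's body (76 mm by 85 mm) begins 54 mm behind the grasp point. The pads swing forward as they close: fully open they stand 13 mm farther back than shut.
Start: joints at [1.211, 0.536, -0.004, 1.538, 0.003, 1.067, -0.071], TCP at [0.188, -0.622, 0.231] pointing down, gripper open.
Joint ranges: [-2.7, 2.7], [-0.37, 2.16], [-1.27, 1.26], [0.24, 2.4], [-1.31, 4.45], [0.19, 1.91], [-2.76, 2.76]. Speed limits (rad/s): [2.39, 2.39, 3.14, 3.14, 3.14, 3.14, 3.14].

INTERFACE

Orientations are given as a 3x3 rotation matrix whose columns are the frame's x, y, z axes.
In Python, from cell import arm gives the robot as it stands.
- The arm moves only by the shell command python3 -m inch 'ROWS' [FORCE]. ROWS is JSON, a list of rows, each a list of 3 entries, a list of its own where there are three numbers: the shift along the tool's x, y, z in m, then the turn about the tool's z in rad, then the opening, from 0 (shut) to 1 (fully open). A call has 1 to 12 rows; each row shifts and turns the commanded pose from where the row before left it, along the tool's axes as they then stand; what a row does not reach is not made up. A row lasts 1/12 s, in which the tool goes at most 41.7 mm and 7.16 degrees, less where a joint would pass 70% of its speed; a pose out of reach is approached as far as the arm can. A call is refused whole if a number of a shift passes 0.0417 or a number of a turn 0.125, either way. A call with a gripper value outside its range is refused whole. The fingers move at their own pace and stop on an object; FORCE is the grip in N (left out, the last holds). Time passes only in rows, so rows that do not move let the fingers close. It gives the time, the measured TCP pose, the force and the opening at its end, in the units of the state.
- arm.state(): the state, without advancing time (a new reading comes with each control period).
- arm.snapshot(name): name is "scene" or "side" or "wrist"; returns the picture (400x640x3 uint8, red, green, blue); there is no depth.
- arm.calibration(name): a dict with "fx", "fy", "cx", "cy" (pixels), "R" (3x3) and "t" (3): a world point X has camera coordinates R X + t. Camera axes: x right, y down, z forward; pixel columns grow to the right and rows downward; lengths in m; the calibration is good to about 2 mm. A picture is of the moment at which its call begins: read the wrist's pose just before it. calibration takes no time and is no camera call; for the wrist camera it gives the pose at the moment of the call.
- arm.close_job(): hands the job in, once; it reports no verdict.
The state is a dict: "time": time; "joint_positions": joint angles; "joint_vel": joint speeds; "effort": joint torques, N m; "ee_pos": TCP position; "orientation": TCP orientation; "wrist_force": force on the tool from outside, world axes, zero at the start; "moment": the same for the moment, N m; "opening": finger opening in m.
Only numpy, scipy, OpenCV 4.12 (cv2) and the standard library are available. Lean on these libraries where they do the work, as an engineer would, in place of code of your own. Each camera call takes 0.05 s, during which the arm holds its last target.

TASK

Close the open battery bay of the white label printer with the green cover, the one with the narrow lip. Hold the cover tilted with its lip down, hook the lip into the slot under the printer's black hood, then pivot the cover down until it snaps flat under the orange clip, and let go. Leave the plain white cover where it is.

Things in the scene. Friction and masses are not known exactly. Their poses are not given: they have to be found in the camera images.
- cover: Loose green cover, 0.12 kg, flat on the bench, grip up. Plate 6 mm thick, 120 long: first 28 mm is the lip, 60 wide; the rest 90 wide. On top a grip rib 50 long (along x), 14 wide (y), 30 high, centred 80 mm behind the lip's edge, near the balance point. Origin: middle of the lip's front edge, underside; x from lip to rear edge (x = 120), y across, z up out of the top.
- printer: White printer fixed to the bench, 200 (x) by 130 mm, bay upward. Origin: centre of underside; x from slot to clip, z up. Cover rests on its deck, z = 40, between cheeks 118 apart, 8 high; axes along the printer's. Slot under black hood (top z = 67): mouth x = -60 facing +x, z 40 to 60, 90 wide about y = 0; roof slopes to z = 49 at back wall x = -85. Closed, lip edge is 0-9 mm from that wall.
- clip (a joint): Orange sprung clip on the printer, 40 mm wide; value = travel (m) towards the printer's +x, 0 at rest, up to 0.018. At rest its tip is at printer x = 32, underside z = 49 mm; a steep slope rises to x = 44, z = 75. Cover's rear edge pressed down the slope drives it back till it snaps over: 5-15 N down on the rib; own weight is not enough. Guard behind at x = 88-100, 60 high.
- plain_cover: Plain white cover of another machine, loose, flat on the bench: 120 by 90 by 6 mm, no lip, same grip rib. Leave it. Origin: middle of its front edge, underside; x towards its rear edge.
Not all that is in view belongs to the job. Several things have the shape of the cover; the one meant has the colours described above.

How it is judged:
By the outcome, as a careful person would: the job done as asked, in the order asked, and still so for the second after the job is handed in, with the robot touching nothing.
It also fails if it takes over 42 s, if anything falls off the work surface, if the arm or the gripper's body presses on something with over 40 N, if the wrist force passes 120 N, or if a joint passes its speed limit or range.

## Working session

There is one attempt and no reset: what is moved stays moved. The work goes in short steps, Python scripts to look and compute and a shell command to move; the robot and the scene stay as the last step left them, time stands still between calls to the robot, and variables do not carry over. Pictures are saved under pics/ and viewed, and the job is handed in when it is done.

```bash
ls; mkdir -p pics; python3 - <<'E'
from cell import arm
import cv2
for n in ("scene","side","wrist"):
    im=arm.snapshot(n); cv2.imwrite(f"pics/{n}0.png",im[:,:,::-1])
    c=arm.calibration(n); print(n,c)
s=arm.state();print(s)
E
```

```text
pics
scene {'fx': 385.71958008626575, 'fy': 385.71958008626575, 'cx': 317.61624225972577, 'cy': 200.5178133289801, 'R': array([[ 0.28370033,  0.95889422, -0.0059991 ],
       [ 0.55087197, -0.16809647, -0.81748618],
       [-0.7848912 ,  0.22861637, -0.57591697]]), 't': array([-0.12271819, -0.22213845,  1.17624143])}
side {'fx': 368.8685411620241, 'fy': 368.8685411620241, 'cx': 321.3706462875462, 'cy': 197.65428424057237, 'R': array([[-0.8870887 , -0.46153178,  0.00787691],
       [-0.24816178,  0.46245272, -0.85120692],
       [ 0.38921635, -0.75705079, -0.52477113]]), 't': array([0.43745995, 0.14389603, 0.78004425])}
wrist {'fx': 320.48083718679266, 'fy': 320.48083718679266, 'cx': 323.10261287748926, 'cy': 193.3939215647261, 'R': array([[ 0.28972319, -0.95710708, -0.00255254],
       [-0.91837907, -0.27874896,  0.28085389],
       [-0.26951876, -0.07902569, -0.95974714]]), 't': array([-0.6488563 , -0.03635629,  0.37984458])}
{'time': 0.15, 'joint_positions': array([ 1.21079806,  0.53699369, -0.00445096,  1.5386031 ,  0.00259056,
        1.06727708, -0.07120738]), 'joint_vel': array([ 0.00070507,  0.00181778,  0.0005696 , -0.00347997, -0.0001465 ,
       -0.00118716, -0.00032489]), 'effort': array([ 1.47629784e-03, -5.83788157e+01,  1.04996558e+00, -2.59355932e+01,
        1.25493933e-02,  6.41132821e-03,  2.15487063e-05]), 'ee_pos': array([ 0.18810463, -0.62170904,  0.23063002]), 'orientation': array([[ 9.57130554e-01,  2.89656525e-01, -4.46519769e-04],
       [ 2.89656858e-01, -9.57129812e-01,  1.19474567e-03],
       [-8.13115031e-05, -1.27286510e-03, -9.99999187e-01]]), 'wrist_force': array([-1.30587174,  0.68904342, -0.05872689]), 'moment': array([ 0.0782644 , -0.0511952 ,  0.01776456]), 'opening': 0.08532392656728438}
```

View pics/scene0.png

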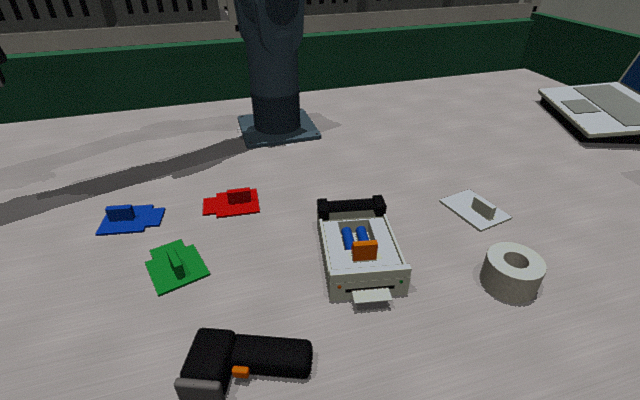

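View pics/side0.png

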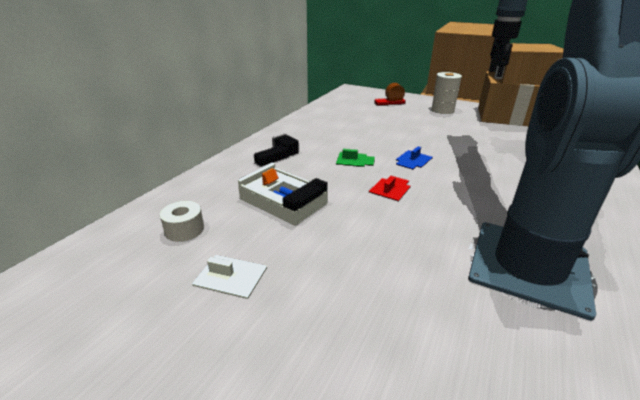

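View pics/wrist0.png

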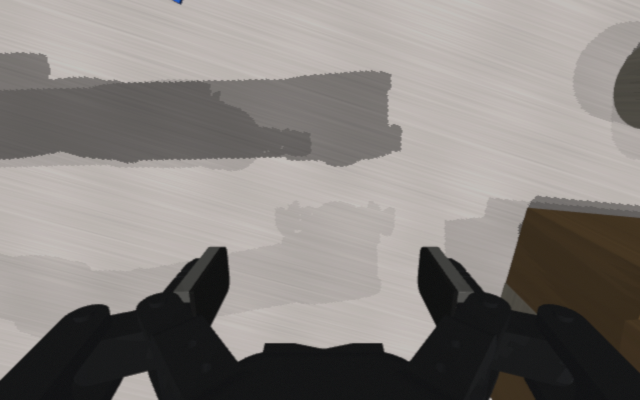

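The tools pictured:
- **Covers with a rib:** blue (130,218), red (232,202), green (177,265), white plain (476,209).
- **Printer:** at (362,245), hood at (351,207) facing away from the camera, clip at (365,251).

The green one at (177,265) matches the description. I'll confirm it in an enlarged crop.

```bash
python3 - <<'E'
import cv2,numpy as np
a=cv2.imread("pics/scene0.png"); b=cv2.imread("pics/side0.png")
g=cv2.resize(a[230:305,130:225],None,fx=6,fy=6,interpolation=cv2.INTER_CUBIC)
cv2.imwrite("pics/g1.png",g)
p=cv2.resize(a[185:310,305:425],None,fx=4.8,fy=4.8,interpolation=cv2.INTER_CUBIC)
cv2.imwrite("pics/p1.png",p)
p=cv2.resize(b[140:230,230:380],None,fx=5,fy=5,interpolation=cv2.INTER_CUBIC)
cv2.imwrite("pics/p2.png",p)
E
```

```text
(no output)
```

View pics/g1.png

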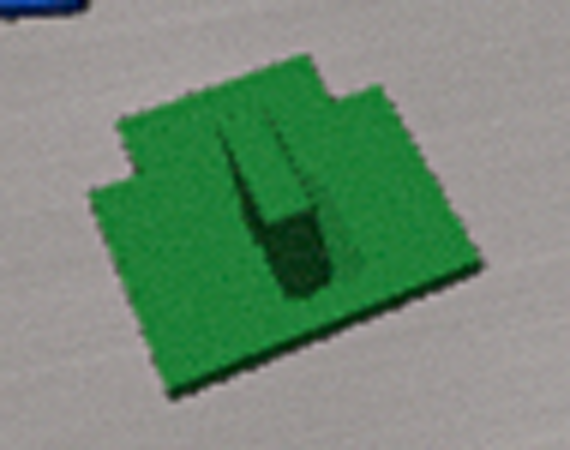

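View pics/p1.png

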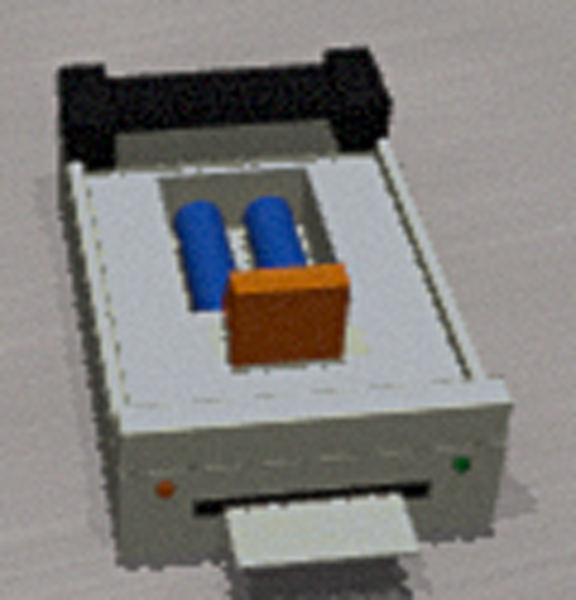

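View pics/p2.png

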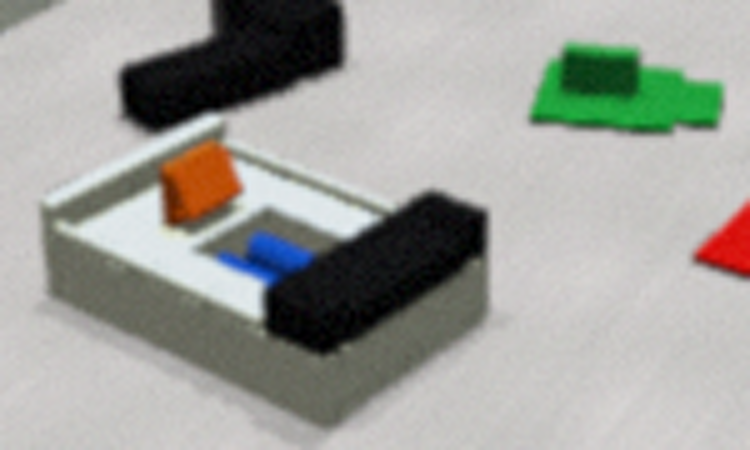

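```bash
cat > h.py <<'E'
import numpy as np
from scipy.optimize import least_squares
from cell import arm
def proj(c,X):
    q=np.asarray(X)@np.array(c["R"]).T+c["t"]
    return np.c_[c["fx"]*q[:,0]/q[:,2]+c["cx"], c["fy"]*q[:,1]/q[:,2]+c["cy"]]
def w(p,L):
    L=np.asarray(L,float)/1000; c,s=np.cos(p[2]),np.sin(p[2])
    return np.c_[p[0]+c*L[:,0]-s*L[:,1],p[1]+s*L[:,0]+c*L[:,1],L[:,2]]
def fit(obs,p0):
    # obs: list of (cal, local pts mm, pixels)
    f=lambda p:np.concatenate([(proj(c,w(p,L))-np.asarray(u)).ravel() for c,L,u in obs])
    r=least_squares(f,p0,loss="soft_l1"); return r.x,f(r.x).reshape(-1,2)
E
python3 - <<'E'
from h import *
S=arm.calibration("scene");D=arm.calibration("side")
o=lambda u,x,y,k:np.array(u,float)/k+[x-.4,y-.4]
L=[(0,-30,6),(0,30,6),(28,-45,6),(28,45,6),(120,-45,6),(120,45,6),(105,-7,36),(105,7,36)]
u=o([(120,122),(308,55),(92,190),(380,86),(168,388),(482,262),(262,222),(315,205)],130,230,6)
for b in (-1,.5,2,-2.5):
  p,r=fit([(S,L,u)],[.5,-.3,b]); print("cover",p.round(4),abs(r).max())
Ls=[(0,-30,6),(28,-45,6)]
Lp=[(100,-65,0),(100,65,0),(100,-65,60),(100,65,60)]
up=o([(118,565),(492,532),(122,435),(510,403)],305,185,4.8)
Lq=[(-100,65,0),(-100,-65,0),(100,65,0),(100,65,60),(100,-65,60)]
uq=o([(330,425),(488,318),(50,295),(45,205),(220,117)],230,140,5)
p,r=fit([(S,Lp,up),(D,Lq,uq)],[.5,0,.3]); print("printer",p.round(4)); print(r.round(1))
p,r=fit([(S,Lp,up)],p); print("printer sc",p.round(4),abs(r).max())
E
```

```text
cover [ 0.4665 -0.3123  0.2805] 0.6061483746469492
cover [ 0.4665 -0.3123  0.2805] 0.6061483575675481
cover [ 0.4665 -0.3123  0.2805] 0.606148277436688
cover [ 0.4665 -0.3123  0.2805] 0.6061483547097453
printer [ 0.5967  0.0256 -0.1703]
[[-0.4 -0.8]
 [-0.5 -1.5]
 [-0.8  0.3]
 [ 0.6 -0.6]
 [-0.3  0.5]
 [-0.1 -0.7]
 [-0.3 -0.1]
 [-1.8 -1.5]
 [-2.3 -1.2]]
printer sc [ 0.5981  0.0263 -0.1786] 1.093059734510689
```

```bash
python3 -m inch '[[[0.034,-0.0165,0],0.001,1],[[0.034,-0.0165,0],0.001,1],[[0.034,-0.0165,0],0.001,1],[[0.034,-0.0165,0],0.001,1],[[0.034,-0.0165,0],0.001,1],[[0.034,-0.0165,0],0.001,1],[[0.034,-0.0165,0],0.001,1],[[0.034,-0.0165,0],0.001,1],[[0.034,-0.0165,0],0.001,1],[[0.034,-0.0165,0],0.001,1],[[0.034,-0.0165,0],0.001,1],[[0.0,0.0,0],0.001,1]]' 40
cat > look.py <<'E'
import sys,cv2
from h import *
print({k:np.round(v,4).tolist() for k,v in arm.state().items() if k in("time","ee_pos","orientation","wrist_force","opening")})
for n in sys.argv[2:]:
    np.savez(f"pics/{n}{sys.argv[1]}.npz",**arm.calibration(n))
    cv2.imwrite(f"pics/{n}{sys.argv[1]}.png",arm.snapshot(n)[:,:,::-1])
E
python3 look.py 1 wrist
```

```text
time: 1.15
ee_pos: [0.5019, -0.333, 0.2312]
orientation: [[0.957, 0.289, 0.004], [0.289, -0.957, 0.005], [0.005, -0.003, -1.0]]
wrist_force: [1.0, 1.3, 1.4]
opening: 0.0851
{'time': 1.15, 'ee_pos': [0.5019, -0.333, 0.2312], 'orientation': [[0.9572, 0.2893, 0.0041], [0.2892, -0.9572, 0.0047], [0.0052, -0.0033, -1.0]], 'wrist_force': [0.9695, 1.3342, 1.3802], 'opening': 0.0851}
```

View pics/wrist1.png

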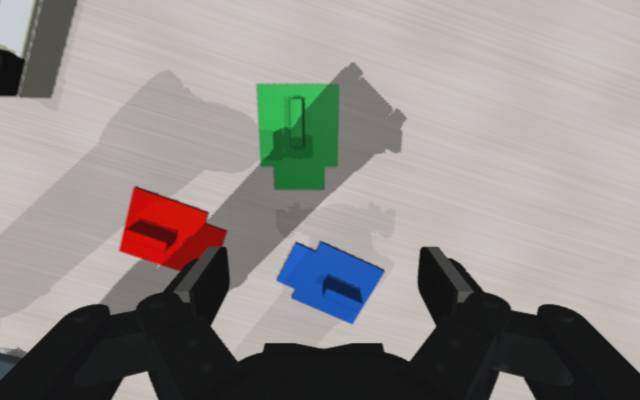

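The green cover is at (298,136), with its narrow lip at (300,188) facing the gripper. I'll fit its pose from this view.

```bash
python3 - <<'E'
from h import *
W=dict(np.load("pics/wrist1.npz"))
print("tcp ground",proj(W,[[.502,-.333,0],[.502,-.333,.231]]))
L=[(0,-30,6),(0,30,6),(28,-45,6),(28,45,6),(120,-45,6),(120,45,6)]
p0=[.4665,-.3123,.2805]
print(proj(W,w(p0,L)).round())
# tool x up in image; cover y (world left of x) -> image left
u=[(325,188),(275,189),(338,165),(262,166),(340,84),(257,85)]
p,r=fit([(W,L,u)],p0);print(p.round(4),r.round(1).tolist())
u2=[(275,189),(325,188),(262,166),(338,165),(257,85),(340,84)]
p,r=fit([(W,L,u2)],p0);print(p.round(4),r.round(1).tolist())
E
python3 - <<'E'
import cv2
a=cv2.imread("pics/wrist1.png")
cv2.imwrite("pics/g2.png",cv2.resize(a[70:200,240:360],None,fx=4.5,fy=4.5,interpolation=cv2.INTER_CUBIC))
E
```

```text
tcp ground [[324.03815771 163.96797734]
 [323.21377752 252.28338995]]
[[324. 188.]
 [274. 188.]
 [337. 165.]
 [260. 164.]
 [339.  82.]
 [256.  81.]]
[ 0.4656 -0.3145  0.2925] [[0.5, 1.4], [0.1, 0.3], [0.4, 1.3], [-0.7, 0.1], [-0.3, -1.1], [-0.1, -2.1]]
[ 0.4513 -0.2672  0.2826] [[9.0, 0.5], [-91.3, 0.9], [34.4, 0.6], [-118.7, 0.7], [38.3, -1.7], [-127.3, -1.6]]
```

View pics/g2.png

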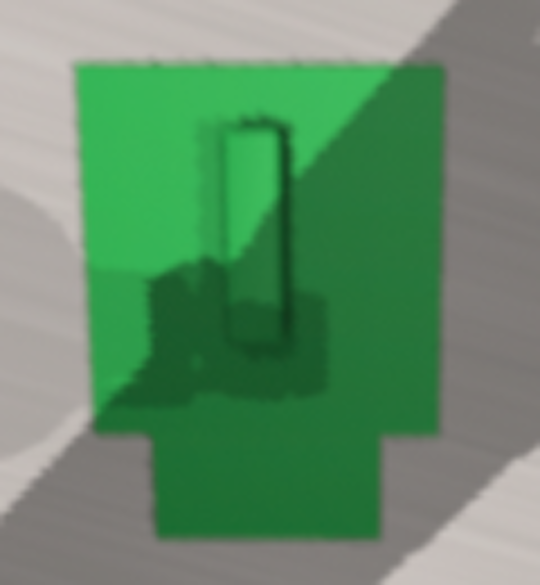

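```bash
python3 -m inch '[[[0.018,-0.01,0.02],0.005,1],[[0.018,-0.01,0.02],0,1],[[0.018,-0.009,0.03],0,1],[[0,0,0.035],0,1],[[0,0,0.035],0,1],[[0,0,0.025],0,1],[[0,0,0.01],0,1],[[0,0,0],0,1],[[0,0,0],0,1]]' 40; python3 look.py 2 wrist side
```

```text
time: 1.95
ee_pos: [0.539, -0.2997, 0.0569]
orientation: [[0.962, 0.273, 0.0], [0.273, -0.962, -0.0], [0.0, 0.0, -1.0]]
wrist_force: [0.4, -0.2, 0.2]
opening: 0.0855
{'time': 1.95, 'ee_pos': [0.539, -0.2997, 0.0569], 'orientation': [[0.9621, 0.2725, 0.0002], [0.2725, -0.9621, -0.0005], [0.0, 0.0005, -1.0]], 'wrist_force': [0.3996, -0.1913, 0.1938], 'opening': 0.0855}
```

View pics/wrist2.png

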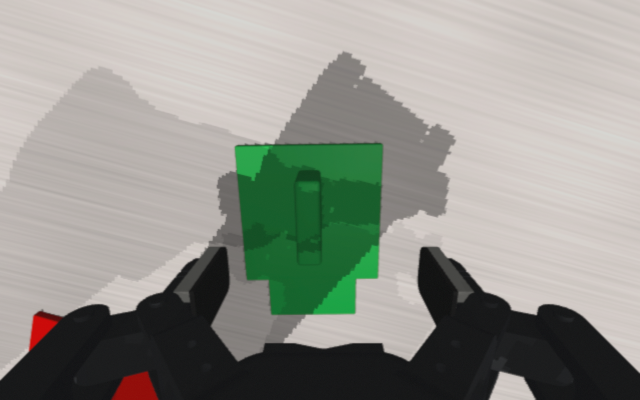

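```bash
python3 - <<'E'
from h import *
W=dict(np.load("pics/wrist2.npz"))
L=[(0,-30,6),(0,30,6),(28,-45,6),(28,45,6),(120,-45,6),(120,45,6)]
u=[(355,313),(272,314),(377,278),(247,279),(382,144),(236,146)]
p,r=fit([(W,L,u)],[.4665,-.3123,.2805]);print(p.round(4),r.round(1).tolist())
s=arm.state(); print(s["ee_pos"])
for x in (80,83):
  t=w(p,[(x,0,14)])[0]; print(x,t,(np.array(s["orientation"]).T@(t-s["ee_pos"])).round(4))
print("yaw tool",np.arctan2(s["orientation"][1][0],s["orientation"][0][0]))
E
```

```text
[ 0.4662 -0.3129  0.2894] [[0.6, 0.8], [-1.2, 0.7], [1.3, 0.4], [-0.6, 0.9], [1.6, -1.1], [-1.9, -1.1]]
[ 0.54021542 -0.30000029  0.05830821]
80 [ 0.54284072 -0.29010472  0.014     ] [ 0.0051 -0.0089  0.0443]
83 [ 0.54571596 -0.2892486   0.014     ] [ 0.0081 -0.0089  0.0443]
yaw tool 0.2762737055730336
```

```bash
python3 -m inch '[[[0.007,-0.009,0.005],-0.013,1],[[0,0,0.02],0,1],[[0,0,0.014],0,1],[[0,0,0.005],0,1],[[0,0,0],0,1],[[0,0,0],0,0.1],[[0,0,0],0,0.1],[[0,0,0],0,0.1],[[0,0,0],0,0.1],[[0,0,0],0,0.1],[[0,0,0],0,0.1]]' 25; python3 look.py 3 wrist side scene
```

```text
time: 2.97
ee_pos: [0.5435, -0.2886, 0.0127]
orientation: [[0.958, 0.286, 0.001], [0.286, -0.958, -0.0], [0.0, 0.001, -1.0]]
wrist_force: [-3.5, 1.1, 4.4]
opening: 0.0137
{'time': 2.9667, 'ee_pos': [0.5435, -0.2886, 0.0127], 'orientation': [[0.9583, 0.2858, 0.0006], [0.2858, -0.9583, -0.0004], [0.0005, 0.0006, -1.0]], 'wrist_force': [-3.4939, 1.0934, 4.4102], 'opening': 0.0137}
```

View pics/wrist3.png

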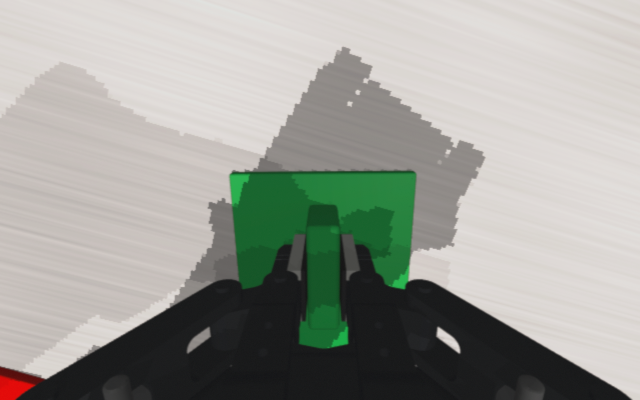

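```bash
python3 -m inch '[[[0,0,-0.02],0,0.1],[[0,0,-0.03],0,0.1],[[0,0,-0.035],0,0.1],[[0,0,-0.035],0,0.1],[[0,0,-0.02],0,0.1],[[0,0,0],0,0.1],[[0,0,0],0,0.1]]'; python3 look.py 4 wrist side scene
```

```text
time: 3.7
ee_pos: [0.5436, -0.2886, 0.153]
orientation: [[0.958, 0.286, 0.002], [0.286, -0.958, -0.001], [0.001, 0.001, -1.0]]
wrist_force: [-0.4, -0.2, -2.1]
opening: 0.0132
{'time': 3.7, 'ee_pos': [0.5436, -0.2886, 0.153], 'orientation': [[0.9583, 0.2857, 0.0016], [0.2857, -0.9583, -0.0008], [0.0013, 0.0012, -1.0]], 'wrist_force': [-0.368, -0.1605, -2.1125], 'opening': 0.0132}
```

```bash
python3 - <<'E'
import cv2
a=cv2.imread("pics/scene4.png");b=cv2.imread("pics/side4.png")
cv2.imwrite("pics/c4.png",cv2.vconcat([cv2.resize(a[120:320,50:450],(800,400)),]))
cv2.imwrite("pics/d4.png",cv2.resize(b[60:260,230:530],(750,500)))
E
```

```text
(no output)
```

View pics/d4.png

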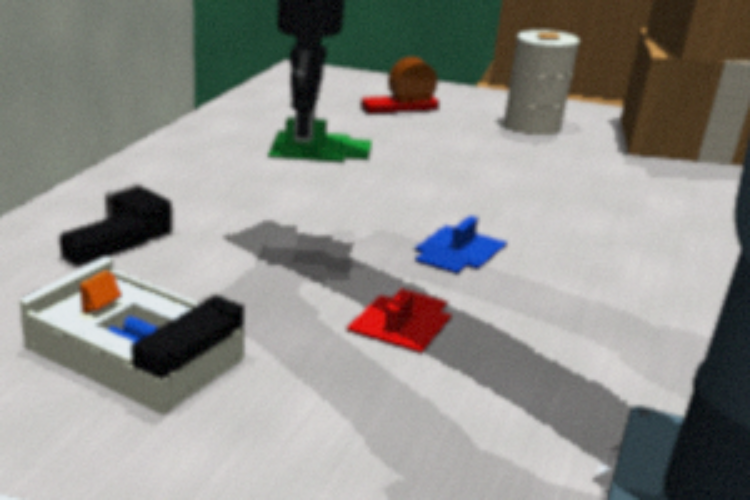

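View pics/wrist4.png

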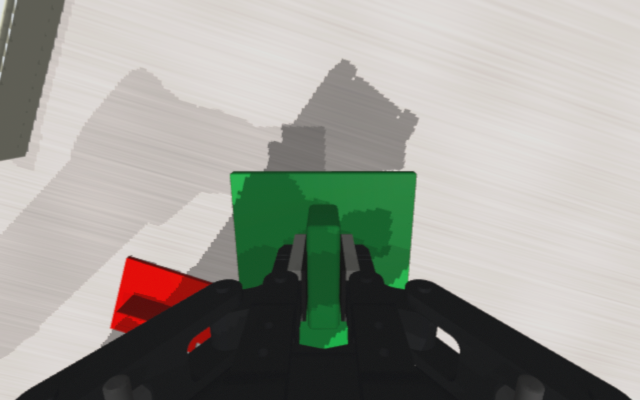

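View pics/c4.png

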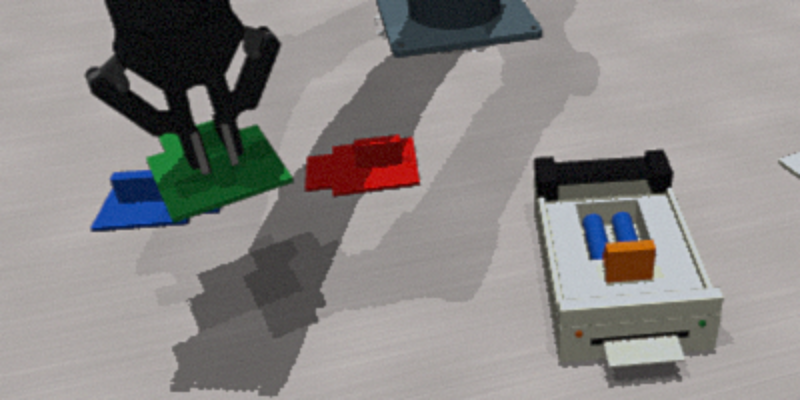

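Gripped at cover x≈81 with no tilt: the rear edge stays at row 172 in the wrist view. The tool can't tilt, so I'll pivot the cover in the grip by pressing its rear underside on the back edge of the fixed hood. First I'll go above the spot.

```bash
python3 -m inch '[[[0.002,-0.02,0],0,0.1],[[0.002,-0.035,0],0,0.1],[[0.002,-0.035,0],0,0.1],[[0.002,-0.035,0],0,0.1],[[0.002,-0.035,0],0,0.1],[[0.002,-0.035,0],0,0.1],[[0.002,-0.035,0],0,0.1],[[0.002,-0.035,0],0,0.1],[[0.002,-0.035,0],0,0.1],[[0.002,-0.03,0],0,0.1],[[0,-0.015,0],0,0.1],[[0,0,0],0.1,0.1]]'; python3 -m inch '[[[0,0,0],0.115,0.1],[[0,0,0],0.115,0.1],[[0,0,0],0.115,0.1],[[0,0,0],0.01,0.1],[[0,0,0],0,0.1]]';python3 look.py 5 wrist side scene
```

```text
time: 4.85
ee_pos: [0.4616, 0.0523, 0.151]
orientation: [[0.981, 0.195, -0.003], [0.195, -0.981, 0.002], [-0.003, -0.002, -1.0]]
wrist_force: [0.3, 0.6, -2.0]
opening: 0.0135
time: 5.27
ee_pos: [0.463, 0.0479, 0.1513]
orientation: [[0.987, -0.162, -0.002], [-0.162, -0.987, -0.001], [-0.002, 0.001, -1.0]]
wrist_force: [0.1, -0.2, -2.0]
opening: 0.0134
{'time': 5.2667, 'ee_pos': [0.463, 0.0479, 0.1513], 'orientation': [[0.9869, -0.1616, -0.0021], [-0.1616, -0.9869, -0.0005], [-0.002, 0.0009, -1.0]], 'wrist_force': [0.0909, -0.2167, -2.0411], 'opening': 0.0134}
```

View pics/wrist5.png

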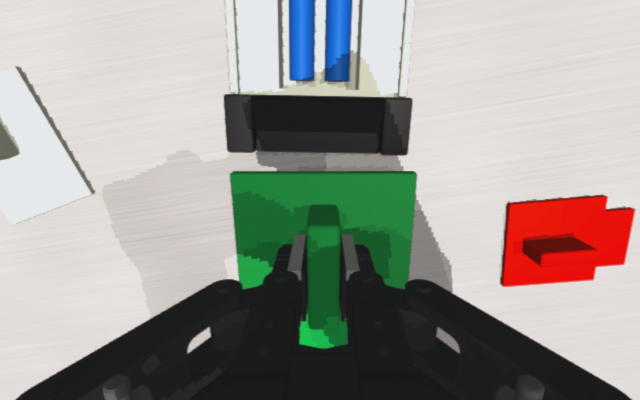

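View pics/side5.png

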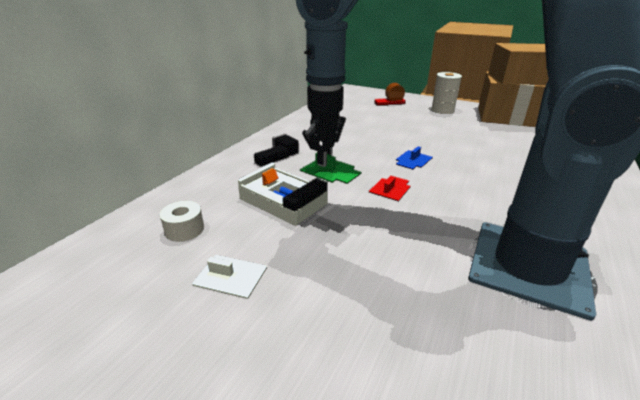

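```bash
python3 - <<'E'
from h import *
W=dict(np.load("pics/wrist5.npz"))
print("cam",-W["R"].T@W["t"])
for p in ([.5967,.0256,-.1703],[.5975,.026,-.175]):
  for z in (67,):
    print(proj(W,w(p,[(-60,65,z),(-60,-65,z),(-100,65,z),(-100,-65,z),(-100,65,0),(-100,-65,0)])).round(1).tolist())
import cv2
a=cv2.imread("pics/wrist5.png")
cv2.imwrite("pics/w5.png",cv2.resize(a[0:180,210:430],None,fx=3.3,fy=3.3,interpolation=cv2.INTER_CUBIC))
E
```

```text
cam [0.53427544 0.03656384 0.29367116]
[[227.3, 92.7], [419.7, 94.4], [231.6, 151.8], [414.5, 153.2], [251.7, 140.1], [394.4, 141.3]]
[[225.9, 91.1], [418.6, 93.7], [230.1, 150.3], [413.1, 152.6], [250.6, 138.9], [393.3, 140.8]]
```

View pics/w5.png

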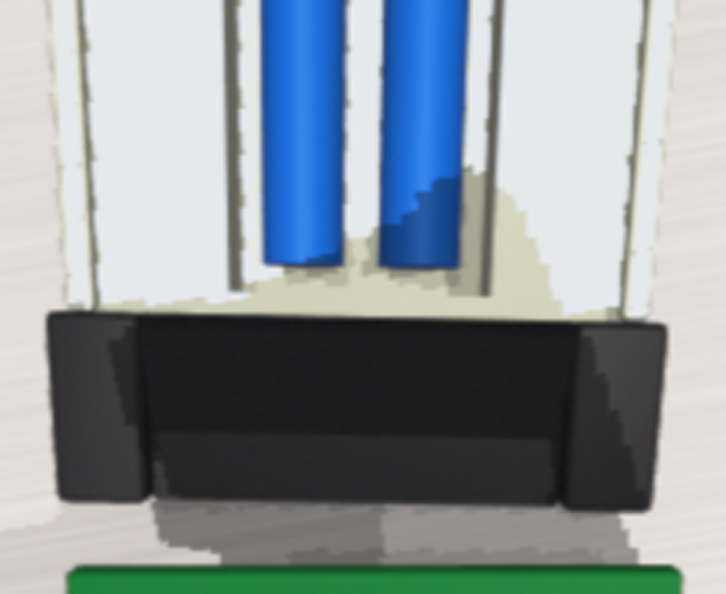

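```bash
python3 - <<'E'
from h import *
S=arm.calibration("scene")
def gnd(c,u,z=0.006):
    d=c["R"].T@np.array([(u[0]-c["cx"])/c["fx"],(u[1]-c["cy"])/c["fy"],1]); C=-c["R"].T@c["t"]
    return (C+d*(z-C[2])/d[2])[:2].round(3)
for n,u in dict(redR=(260,211),redR2=(257,190),redL=(204,213),whL=(440,202),whB=(482,229),whT=(470,191)).items(): print(n,gnd(S,u))
W=dict(np.load("pics/wrist5.npz"))
# hood outer corners (crop/3.3+offset): far L/R, near L/R at z=67
u=np.array([(50,314),(664,326),(60,499),(651,510)])/3.3+[210-.35,-.35]
print(u)
L=[(-60,65,67),(-60,-65,67),(-100,65,67),(-100,-65,67)]
p,r=fit([(W,L,u)],[.597,.026,-.17]);print(p.round(4),r.round(1).tolist())
print(arm.state()["joint_positions"].round(3))
p=[.597,.0255,-.168]
for t in [(14,92,0),(14,-92,0),(14,175,0),(14,-175,0)]: print(t,w(p,[t]).round(3))
E
```

```text
redR [ 0.415 -0.122]
redR2 [ 0.333 -0.116]
redL [ 0.388 -0.237]
whL [0.497 0.259]
whB [0.603 0.29 ]
whT [0.479 0.347]
[[224.80151515  94.80151515]
 [410.86212121  98.43787879]
 [227.83181818 150.86212121]
 [406.92272727 154.19545455]]
[ 0.5958  0.0287 -0.1809] [[-2.7, -0.9], [3.3, -0.8], [-1.8, 1.9], [1.7, 2.0]]
[-0.102  0.349 -0.116  2.073  0.059  0.724 -1.989]
(14, 92, 0) [[0.626 0.114 0.   ]]
(14, -92, 0) [[ 0.595 -0.068  0.   ]]
(14, 175, 0) [[0.64  0.196 0.   ]]
(14, -175, 0) [[ 0.582 -0.149  0.   ]]
```

The hood's centre looks recessed by about the cover's own width, so the cover could jam there. The printer's cheek is a cleaner fulcrum: it's straight, z=48, and the cover sits across it. I'll turn a quarter turn and go beside the −y cheek.

```bash
python3 -m inch '[[[0,0,0],-0.12,0.1],[[0,0,0],-0.12,0.1],[[0,0,0],-0.12,0.1],[[0,0,0],-0.12,0.1],[[0,0,0],-0.12,0.1],[[0,0,0],-0.12,0.1],[[0,0,0],-0.12,0.1],[[0,0,0],-0.12,0.1],[[0,0,0],-0.12,0.1],[[0,0,0],-0.12,0.1],[[0,0,0],-0.12,0.1],[[0,0,0],-0.12,0.1]]'; python3 -m inch '[[[0,0,0],-0.12,0.1],[[0,0,0],0,0.1],[[0,0,0],0,0.1]]'; python3 - <<'E'
from h import *
s=arm.state();p=[.597,.0255,-.172]
t=w(p,[(14,-92,100)])[0]
R=np.array(s["orientation"]); print((R.T@(t-s["ee_pos"])).round(4),np.arctan2(R[1,0],R[0,0]),"want",-.172+np.pi/2,s["joint_positions"].round(2))
E
```

```text
time: 6.42
ee_pos: [0.4638, 0.0478, 0.1522]
orientation: [[0.285, 0.959, -0.0], [0.959, -0.285, 0.0], [0.0, -0.0, -1.0]]
wrist_force: [-0.2, -0.4, -1.5]
opening: 0.0138
time: 6.67
ee_pos: [0.4638, 0.0478, 0.1522]
orientation: [[0.178, 0.984, -0.0], [0.984, -0.178, 0.0], [0.0, -0.0, -1.0]]
wrist_force: [-0.4, -0.8, -1.7]
opening: 0.0136
[-0.0901  0.1497  0.0521] 1.3918156449959187 want 1.3987963267948966 [ 0.18  0.38 -0.46  2.06  0.24  0.75 -0.6 ]
```

```bash
python3 -m inch '[[[-0.02,0.03,0],-0.007,0.1],[[-0.02,0.035,0],0,0.1],[[-0.02,0.035,0],0,0.1],[[-0.02,0.035,0],0,0.1],[[-0.01,0.015,0],0,0.1],[[0,0,0.03],0,0.1],[[0,0,0.03],0,0.1],[[0,0,0.015],0,0.1],[[0,0,0],0,0.1],[[0,0,0],0,0.1]]';python3 look.py 6 wrist side scene;  python3 - <<'E'
from h import *
s=arm.state();p=[.597,.0255,-.172]
c,S=np.cos(p[2]),np.sin(p[2]); d=np.array(s["ee_pos"])-[p[0],p[1],0]
print("tcp in printer",(c*d[0]+S*d[1]).round(4),(-S*d[0]+c*d[1]).round(4),d[2])
E
```

```text
time: 7.5
ee_pos: [0.5958, -0.066, 0.0767]
orientation: [[0.17, 0.985, -0.002], [0.985, -0.17, 0.0], [-0.0, -0.002, -1.0]]
wrist_force: [0.5, -0.0, -1.4]
opening: 0.0133
{'time': 7.5, 'ee_pos': [0.5958, -0.066, 0.0767], 'orientation': [[0.1697, 0.9855, -0.0018], [0.9855, -0.1697, 0.0001], [-0.0002, -0.0018, -1.0]], 'wrist_force': [0.4947, -0.0036, -1.4414], 'opening': 0.0133}
tcp in printer 0.0164 -0.0901 0.07894261750024797
```

View pics/wrist6.png

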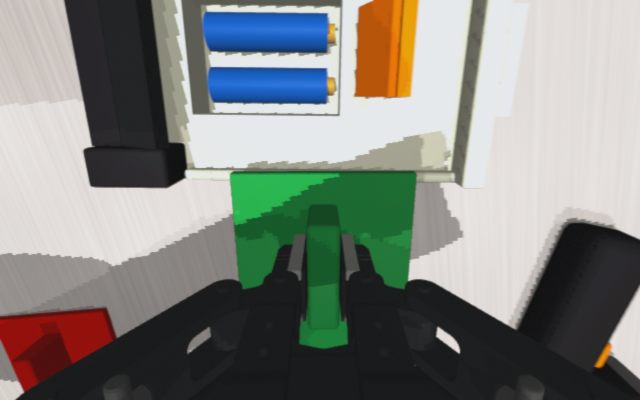

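View pics/scene6.png

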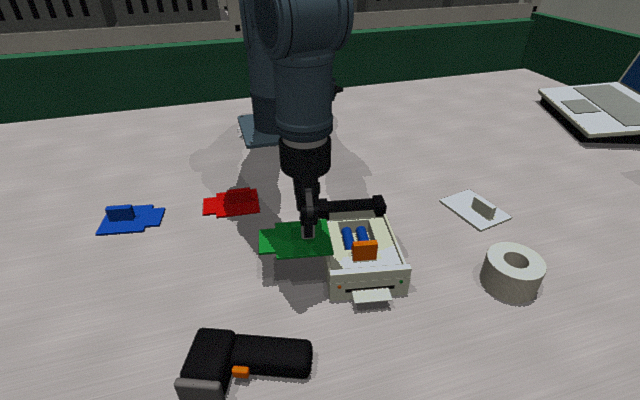

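```bash
python3 -m inch '[[[-0.005,0,0],0,0.1],[[0,0,0.01],0,0.1],[[0,0,0.005],0,0.1],[[0,0,0.004],0,0.1],[[0,0,0.003],0,0.1],[[0,0,0.002],0,0.1],[[0,0,0],0,0.1]]' 22;python3 look.py 7 wrist scene
```

```text
time: 8.23
ee_pos: [0.5948, -0.0745, 0.0534]
orientation: [[0.17, 0.985, -0.002], [0.985, -0.17, -0.004], [-0.004, -0.001, -1.0]]
wrist_force: [-2.7, -5.5, 7.1]
opening: 0.0134
{'time': 8.2333, 'ee_pos': [0.5948, -0.0745, 0.0534], 'orientation': [[0.1704, 0.9854, -0.0018], [0.9854, -0.1704, -0.004], [-0.0043, -0.0011, -1.0]], 'wrist_force': [-2.6889, -5.5395, 7.1236], 'opening': 0.0134}
```

View pics/wrist7.png

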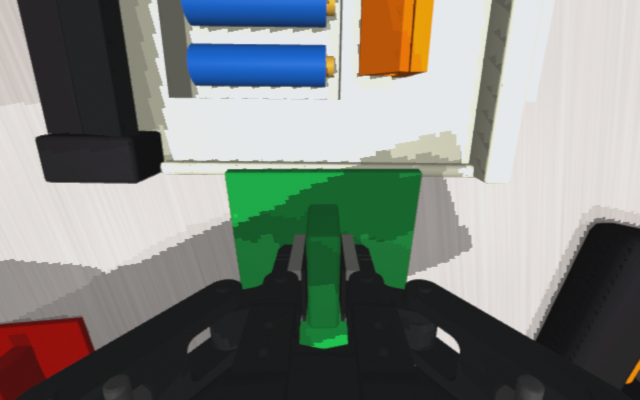

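```bash
cat > tilt.py <<'E'
import sys
from h import *
# rear top-edge corners in wrist picture -> tilt. usage: tilt.py N uL vL uR vR
W=dict(np.load(f"pics/wrist{sys.argv[1]}.npz")); s=arm.state(); R=np.array(s["orientation"]);e=np.array(s["ee_pos"])
o=np.array(sys.argv[2:6],float)
def pts(th,dx,h):
    a=39;b=-19  # top rear corner relative to pivot (81,25)
    x=a*np.cos(th)-b*np.sin(th); z=a*np.sin(th)+b*np.cos(th)
    zt=-(h+z+0)  # h: pivot above TCP (mm)
    return np.array([[x+dx,-45,zt],[x+dx,45,zt]])/1000
def f(q): return (proj(W,(R@pts(q[0],q[1],q[2]).T).T+e).ravel()-o)
def g(q): r=f(q); return [*r, (q[1]-0)/1.5,(q[2]-11.5)/1.5]
r=least_squares(g,[.1,0,11.5]); print("tilt deg",np.degrees(r.x[0]).round(1),r.x.round(2),f(r.x).round(1))
E
python3 tilt.py 7 226 171 421 171; python3 tilt.py 4 231 172 416 172;python3 -m inch '[[[0,0,0.002],0,0.1],[[0,0,0.001],0,0.1],[[0,0,0.001],0,0.1],[[0,0,0.001],0,0.1],[[0,0,0],0,0.1]]';python3 look.py 8 wrist scene
```

```text
tilt deg 6.5 [ 0.11 -1.08 11.88] [-1.  -0.1 -1.1 -0.1]
tilt deg -125.0 [ -2.18 -22.04   8.64] [-107.3  -34.5 -256.  -148. ]
time: 8.75
ee_pos: [0.5948, -0.0754, 0.0488]
orientation: [[0.171, 0.985, -0.002], [0.985, -0.171, -0.005], [-0.005, -0.001, -1.0]]
wrist_force: [-5.3, -8.7, 10.9]
opening: 0.0133
{'time': 8.75, 'ee_pos': [0.5948, -0.0754, 0.0488], 'orientation': [[0.171, 0.9853, -0.0017], [0.9853, -0.171, -0.0051], [-0.0053, -0.0008, -1.0]], 'wrist_force': [-5.3494, -8.7159, 10.8844], 'opening': 0.0133}
```

View pics/wrist8.png

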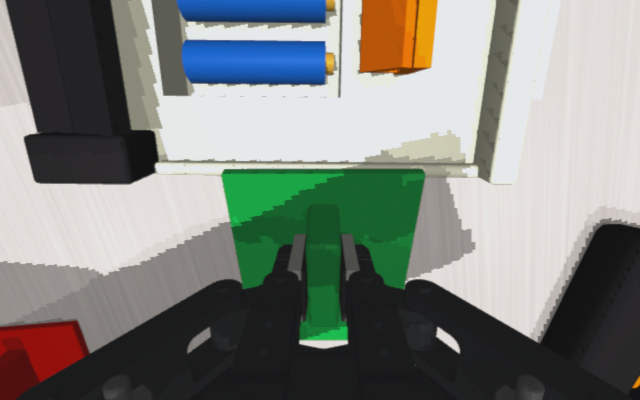

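```bash
python3 - <<'E'
import cv2
a=cv2.imread("pics/scene8.png")
cv2.imwrite("pics/c8.png",cv2.resize(a[170:310,230:430],None,fx=3.8,fy=3.8,interpolation=cv2.INTER_CUBIC))
E
```

```text
(no output)
```

View pics/c8.png

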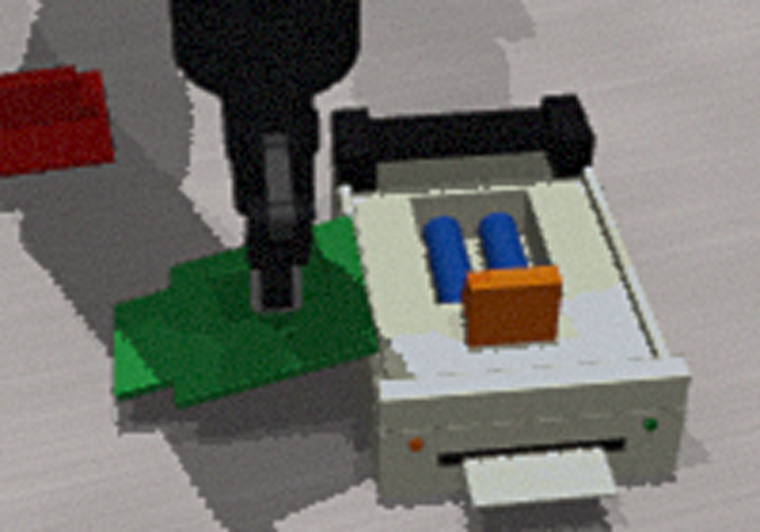

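```bash
python3 tilt.py 8 222 171 425 171;python3 -m inch '[[[0.002,0,0.001],0,0.1],[[0.002,0,0.001],0,0.1],[[0.001,0,0.001],0,0.1],[[0.001,0,0.001],0,0.1],[[0,0,0.001],0,0.1],[[0,0,0.001],0,0.1],[[0,0,0],0,0.1]]';python3 look.py 9 wrist scene;python3 - <<'E'
import cv2
a=cv2.imread("pics/scene9.png")
cv2.imwrite("pics/c9.png",cv2.resize(a[170:310,230:430],None,fx=3.8,fy=3.8,interpolation=cv2.INTER_CUBIC))
E
```

```text
tilt deg 14.7 [ 0.26 -1.22 11.74] [-1.3 -0.1 -1.3 -0.1]
time: 9.43
ee_pos: [0.595, -0.0745, 0.0429]
orientation: [[0.174, 0.985, -0.004], [0.985, -0.174, -0.011], [-0.011, -0.002, -1.0]]
wrist_force: [-7.7, -17.7, 13.3]
opening: 0.0134
{'time': 9.4333, 'ee_pos': [0.595, -0.0745, 0.0429], 'orientation': [[0.174, 0.9847, -0.0035], [0.9847, -0.174, -0.0108], [-0.0112, -0.0016, -0.9999]], 'wrist_force': [-7.7454, -17.6652, 13.3256], 'opening': 0.0134}
```

View pics/c9.png

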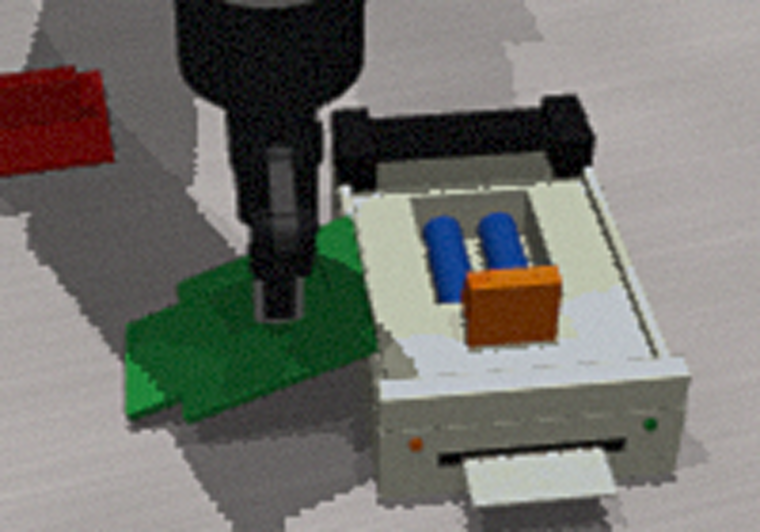

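View pics/wrist9.png

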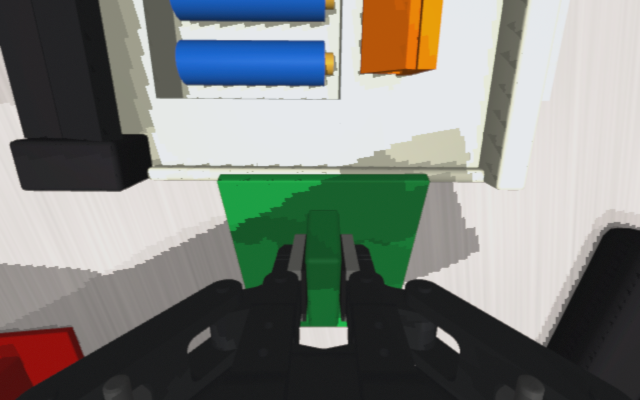

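```bash
python3 tilt.py 9 218 176 429 176
```

```text
tilt deg 22.9 [ 0.4  -2.78 11.65] [-1.6 -0.3 -1.4 -0.2]
```

```bash
python3 -m inch '[[[-0.006,0,-0.001],0,0.1],[[-0.006,0,-0.01],0,0.1],[[0,0,-0.03],0,0.1],[[0,0,-0.035],0,0.1],[[0,0,-0.03],0,0.1],[[0,0,-0.01],0,0.1],[[0,0,0],0,0.1]]' 35;python3 look.py 10 wrist scene side;python3 - <<'E'
import cv2
a=cv2.imread("pics/scene10.png")
cv2.imwrite("pics/c10.png",cv2.resize(a[130:310,200:430],None,fx=3.3,fy=3.3,interpolation=cv2.INTER_CUBIC))
E
```

```text
time: 10.12
ee_pos: [0.5967, -0.0764, 0.1615]
orientation: [[0.168, 0.986, 0.006], [0.986, -0.168, 0.0], [0.001, 0.006, -1.0]]
wrist_force: [1.0, -0.2, -0.8]
opening: 0.0134
{'time': 10.1167, 'ee_pos': [0.5967, -0.0764, 0.1615], 'orientation': [[0.1675, 0.9858, 0.0058], [0.9859, -0.1675, 0.0001], [0.0011, 0.0057, -1.0]], 'wrist_force': [1.0179, -0.1975, -0.7809], 'opening': 0.0134}
```

View pics/c10.png

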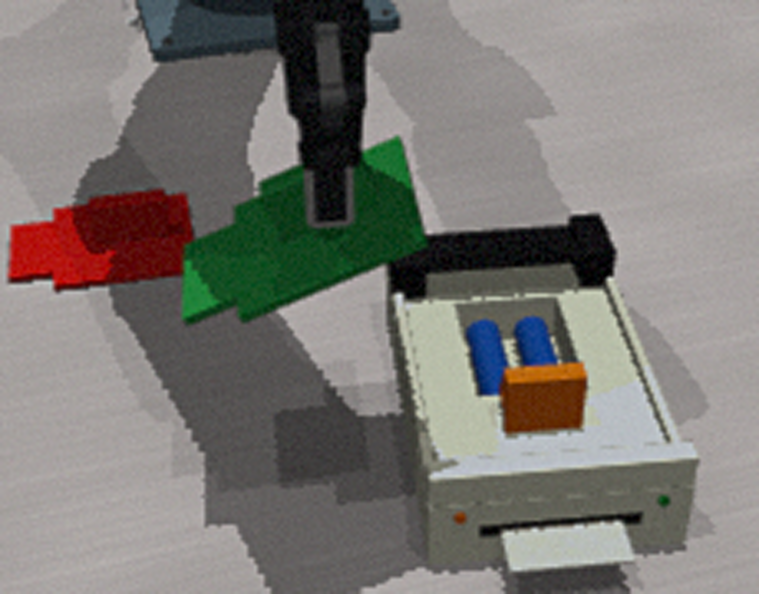

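View pics/wrist10.png

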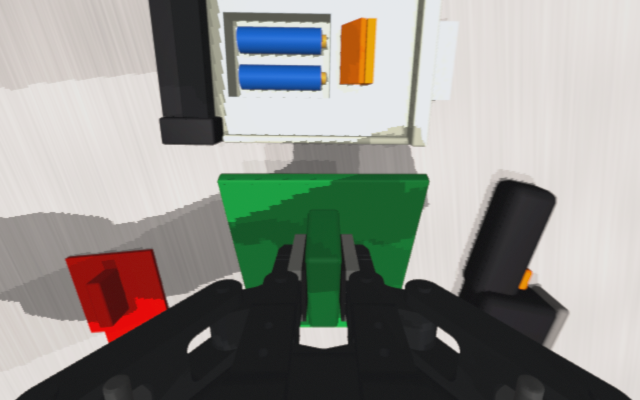

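```bash
python3 -m inch '[[[0,0,0],0.122,0.1],[[0,0,0],0.122,0.1],[[0,0,0],0.122,0.1],[[0,0,0],0.122,0.1],[[0,0,0],0.122,0.1],[[0,0,0],0.122,0.1],[[0,0,0],0.122,0.1],[[0,0,0],0.122,0.1],[[0,0,0],0.122,0.1],[[0,0,0],0.122,0.1],[[0,0,0],0.122,0.1],[[0,0,0],0.122,0.1]]'; python3 -m inch '[[[0,0,0],0.115,0.1],[[0.0,-0.03,0],0,0.1],[[0,-0.04,0],0,0.1],[[0,-0.03,0],0,0.1],[[0,0,0],0,0.1],[[0,0,0],0,0.1]]';python3 look.py 11 wrist scene side
```

```text
time: 11.27
ee_pos: [0.593, -0.0768, 0.1559]
orientation: [[0.998, -0.068, -0.004], [-0.068, -0.998, 0.0], [-0.004, 0.0, -1.0]]
wrist_force: [-0.4, -0.7, -1.0]
opening: 0.0133
time: 11.77
ee_pos: [0.6109, 0.0245, 0.156]
orientation: [[0.985, -0.171, -0.004], [-0.171, -0.985, 0.001], [-0.004, 0.0, -1.0]]
wrist_force: [0.2, -0.9, -0.7]
opening: 0.0133
{'time': 11.7667, 'ee_pos': [0.6109, 0.0245, 0.156], 'orientation': [[0.9852, -0.1713, -0.0037], [-0.1713, -0.9852, 0.0006], [-0.0038, 0.0, -1.0]], 'wrist_force': [0.2134, -0.8962, -0.6899], 'opening': 0.0133}
```

```bash
python3 - <<'E'
import cv2
a=cv2.imread("pics/scene11.png")
cv2.imwrite("pics/c11.png",cv2.resize(a[130:310,270:450],None,fx=3.3,fy=3.3,interpolation=cv2.INTER_CUBIC))
a=cv2.imread("pics/side11.png")
cv2.imwrite("pics/d11.png",cv2.resize(a[90:230,200:370],None,fx=4.2,fy=4.2,interpolation=cv2.INTER_CUBIC))
E
```

```text
(no output)
```

View pics/c11.png

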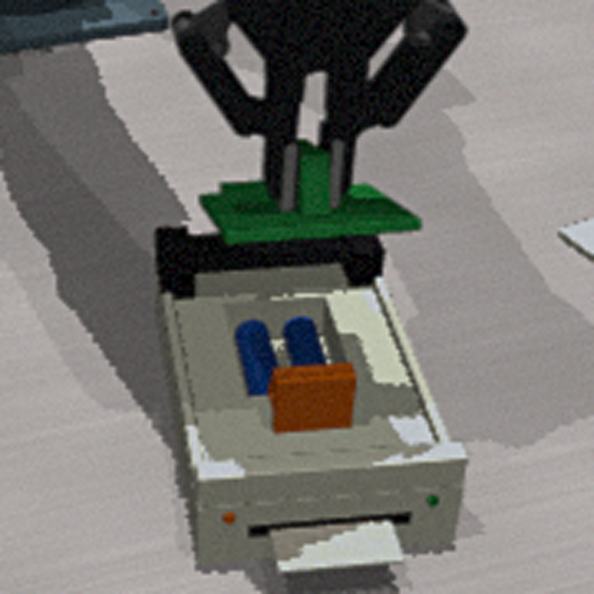

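View pics/d11.png

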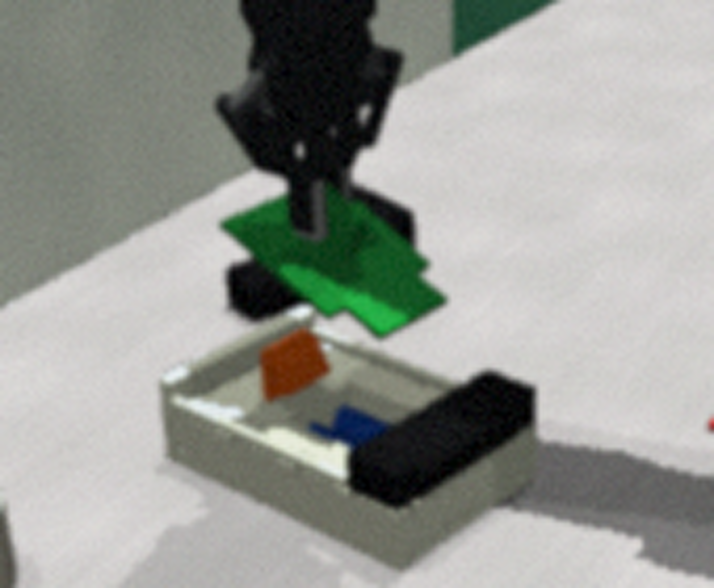

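View pics/wrist11.png

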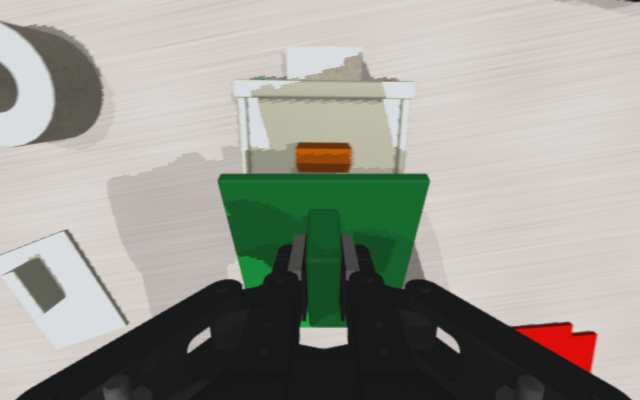

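```bash
python3 - <<'E'
from h import *
S=arm.calibration("scene");D=arm.calibration("side");W=dict(np.load("pics/wrist11.npz"));W5=dict(np.load("pics/wrist5.npz"))
L=[(100,65,60),(100,-65,60)];u=[(233,81),(414,80)]
for y in(65,):
  p,r=fit([(W,L,u)],[.597,.026,-.172]);print("guard",p.round(4),r.round(1).tolist())
o=lambda u,x,y,k:np.array(u,float)/k+[x-.4,y-.4]
Lp=[(100,-65,0),(100,65,0),(100,-65,60),(100,65,60)]
up=o([(118,565),(492,532),(122,435),(510,403)],305,185,4.8)
Lq=[(-100,65,0),(-100,-65,0),(100,65,0)]
uq=o([(330,425),(488,318),(50,295)],230,140,5)
p,r=fit([(W,L,u),(S,Lp,up),(D,Lq,uq)],p);print("all",p.round(4),r.round(1).tolist())
s=arm.state();e=np.array(s["ee_pos"]);print(e)
c,n=np.cos(p[2]),np.sin(p[2]);d=e-[p[0],p[1],0];print("tcp in printer",c*d[0]+n*d[1],-n*d[0]+c*d[1])
# predicted cover corners in side/scene with tilt
R=np.array(s["orientation"])
def cov(q,P): # q tilt, dx, h
    P=np.array(P,float); a=P[:,0]-81;b=P[:,2]-25;t=q[0]
    return e+(R@(np.c_[a*np.cos(t)-b*np.sin(t)+q[1],-P[:,1],-(q[2]+a*np.sin(t)+b*np.cos(t))]/1000).T).T
P=[(0,30,6),(0,-30,6),(28,45,6),(120,45,6)]
Ud=o([(380,333),(446,297),(333,315),(222,224)],200,90,4.2)
P2=[(120,-45,6),(120,45,6)];U2=o([(226,235),(420,220)],270,130,3.3)
f=lambda q:np.r_[(proj(D,cov(q,P))-Ud).ravel(),(q[1]+1.5)/1.5]
r=least_squares(f,[.38,-2.8,11.7]);print("cover",np.degrees(r.x[0]),r.x,f(r.x).round(1))
for q in (r.x,[.39,-2.8,11.7]):
  print("lip rel tcp, rear",((cov(q,[(0,0,0),(120,0,0)])-e)@R).round(4).tolist())
E
```

```text
guard [ 0.5953  0.0269 -0.167 ] [[-2.1, 0.1], [2.1, 0.1]]
all [ 0.5955  0.0263 -0.1682] [[-1.3, -0.5], [3.0, -0.3], [0.0, -1.4], [-0.3, -2.2], [-0.4, -0.3], [0.8, -1.3], [0.1, 0.8], [0.2, -0.5], [-0.2, 0.2]]
[0.61121076 0.01954036 0.15694407]
tcp in printer 0.016611034156246034 -0.004046061055237282
cover 20.109134640148614 [ 0.35097061 -2.41754536 12.683789  ] [ 0.2  0.1  0.6 -0.  -1.2 -0.1 -1.1  0.2 -0.6]
lip rel tcp, rear [[-0.0699, -0.0, 0.0386], [0.0428, 0.0, -0.0026]]
lip rel tcp, rear [[-0.0682, -0.0, 0.0422], [0.0428, -0.0, -0.0034]]
```

```bash
python3 -m inch '[[[0.003,-0.003,0.015],0,0.1],[[0,0,0.025],0,0.1],[[0,0,0.02],0,0.1],[[0,0,0.008],0,0.1],[[0,0,0],0,0.1],[[0,0,0],0,0.1]]';python3 look.py 12 wrist scene side; python3 - <<'E'
import cv2
a=cv2.imread("pics/scene12.png")
cv2.imwrite("pics/c12.png",cv2.resize(a[150:310,300:430],None,fx=3.7,fy=3.7,interpolation=cv2.INTER_CUBIC))
a=cv2.imread("pics/side12.png")
cv2.imwrite("pics/d12.png",cv2.resize(a[120:230,220:350],None,fx=5.4,fy=5.4,interpolation=cv2.INTER_CUBIC))
E
```

```text
time: 12.42
ee_pos: [0.6155, 0.0232, 0.0899]
orientation: [[0.984, -0.177, -0.001], [-0.177, -0.984, -0.0], [-0.001, 0.0, -1.0]]
wrist_force: [0.3, 0.8, -0.4]
opening: 0.0132
{'time': 12.4167, 'ee_pos': [0.6155, 0.0232, 0.0899], 'orientation': [[0.9842, -0.1771, -0.0008], [-0.1771, -0.9842, -0.0003], [-0.0007, 0.0004, -1.0]], 'wrist_force': [0.2976, 0.8028, -0.3877], 'opening': 0.0132}
```

View pics/d12.png

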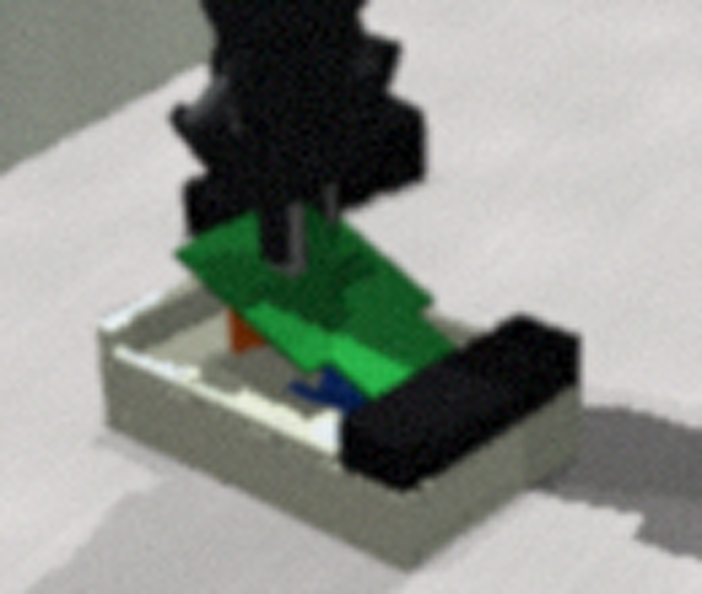

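View pics/c12.png

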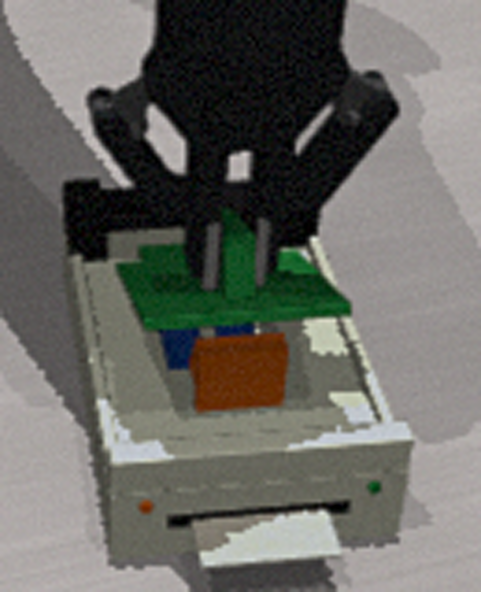

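```bash
python3 -m inch '[[[0,0,0.004],0,0.1],[[-0.004,0,0.002],0,0.1],[[-0.005,0,0],0,0.1],[[-0.005,0,0],0,0.1],[[-0.005,0,0],0,0.1],[[-0.003,0,0],0,0.1],[[0,0,0],0,0.1]]';python3 look.py 13 wrist scene side; python3 - <<'E'
import cv2
a=cv2.imread("pics/scene13.png")
cv2.imwrite("pics/c13.png",cv2.resize(a[150:310,300:430],None,fx=3.7,fy=3.7,interpolation=cv2.INTER_CUBIC))
a=cv2.imread("pics/side13.png")
cv2.imwrite("pics/d13.png",cv2.resize(a[120:230,220:350],None,fx=5.4,fy=5.4,interpolation=cv2.INTER_CUBIC))
E
```

```text
time: 13.15
ee_pos: [0.593, 0.028, 0.0843]
orientation: [[0.984, -0.176, -0.001], [-0.176, -0.984, 0.0], [-0.001, 0.0, -1.0]]
wrist_force: [-0.4, 0.2, -1.0]
opening: 0.0134
{'time': 13.15, 'ee_pos': [0.593, 0.028, 0.0843], 'orientation': [[0.9844, -0.1758, -0.0008], [-0.1758, -0.9844, 0.0001], [-0.0008, 0.0001, -1.0]], 'wrist_force': [-0.3545, 0.1842, -1.0156], 'opening': 0.0134}
```

View pics/d13.png

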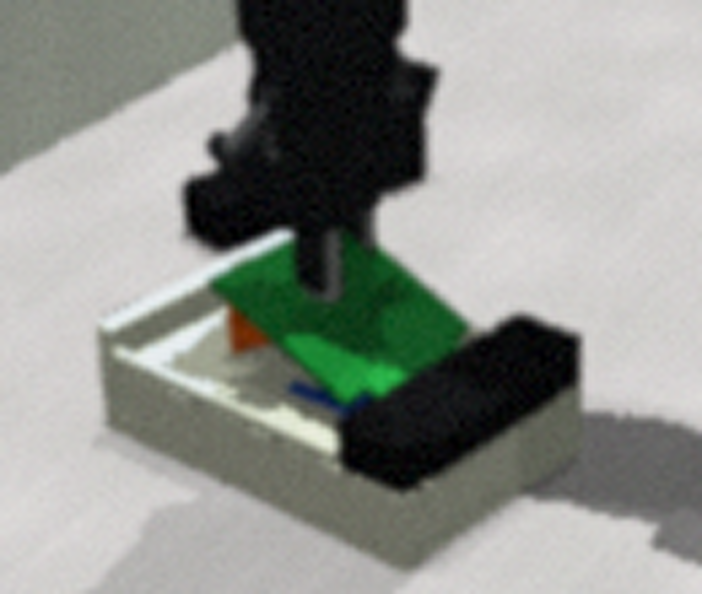

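View pics/c13.png

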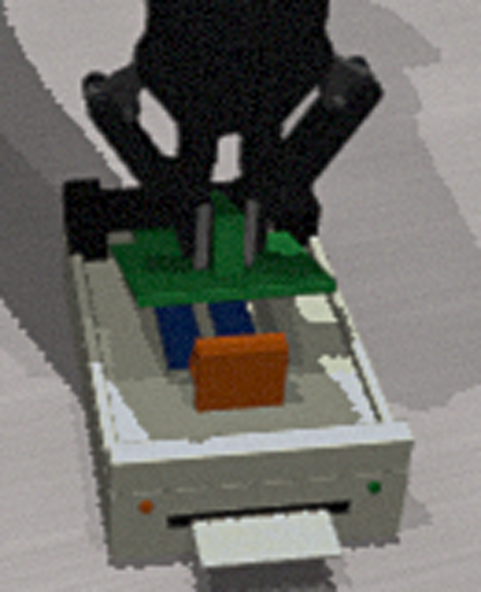

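View pics/wrist13.png

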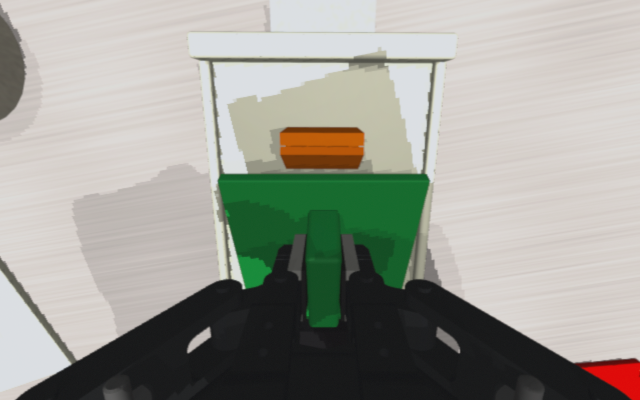

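```bash
python3 -m inch '[[[-0.003,0,0.001],0,0.1],[[-0.003,0,0.001],0,0.1],[[-0.002,0,0],0,0.1],[[0,0,0],0,0.1]]' 20;python3 look.py 14 wrist
```

```text
time: 13.63
ee_pos: [0.5854, 0.0293, 0.082]
orientation: [[0.984, -0.176, -0.001], [-0.176, -0.984, -0.0], [-0.001, 0.0, -1.0]]
wrist_force: [-0.7, 0.5, -2.0]
opening: 0.0132
{'time': 13.6333, 'ee_pos': [0.5854, 0.0293, 0.082], 'orientation': [[0.9844, -0.176, -0.001], [-0.176, -0.9844, -0.0], [-0.001, 0.0002, -1.0]], 'wrist_force': [-0.737, 0.4618, -1.9558], 'opening': 0.0132}
```

```bash
python3 -m inch '[[[0.002,0,0.003],0,0.1],[[0.002,0,0.003],0,0.1],[[0.002,0,0.003],0,0.1],[[0.001,0,0.003],0,0.1],[[0.001,0,0.002],0,0.1],[[0,0,0],0,0.1]]' 20;python3 look.py 15 wrist side scene;python3 - <<'E'
import cv2
a=cv2.imread("pics/scene15.png")
cv2.imwrite("pics/c15.png",cv2.resize(a[150:310,300:430],None,fx=3.7,fy=3.7,interpolation=cv2.INTER_CUBIC))
a=cv2.imread("pics/side15.png")
cv2.imwrite("pics/d15.png",cv2.resize(a[120:230,220:350],None,fx=5.4,fy=5.4,interpolation=cv2.INTER_CUBIC))
E
```

```text
time: 14.18
ee_pos: [0.5958, 0.0275, 0.0686]
orientation: [[0.984, -0.177, 0.003], [-0.177, -0.984, -0.0], [0.003, -0.0, -1.0]]
wrist_force: [2.4, -0.0, 3.9]
opening: 0.0135
{'time': 14.1833, 'ee_pos': [0.5958, 0.0275, 0.0686], 'orientation': [[0.9843, -0.1766, 0.0029], [-0.1766, -0.9843, -0.0], [0.0029, -0.0005, -1.0]], 'wrist_force': [2.3552, -0.0002, 3.9219], 'opening': 0.0135}
```

View pics/d15.png

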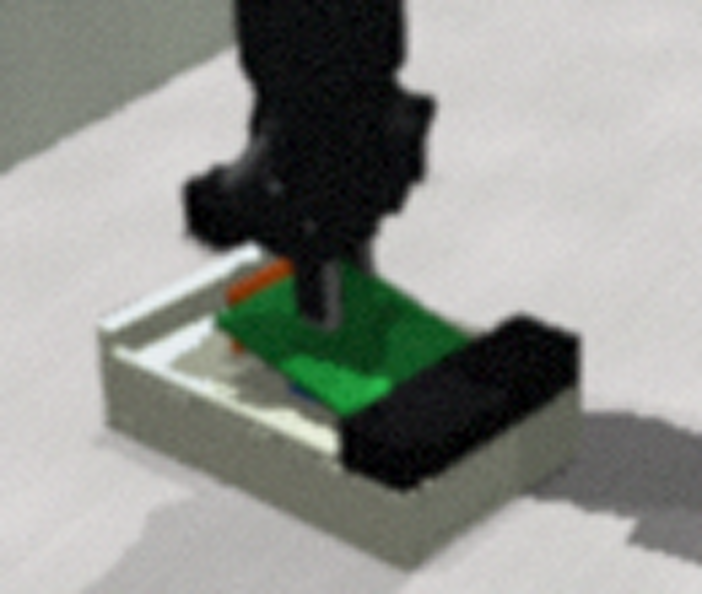

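View pics/c15.png

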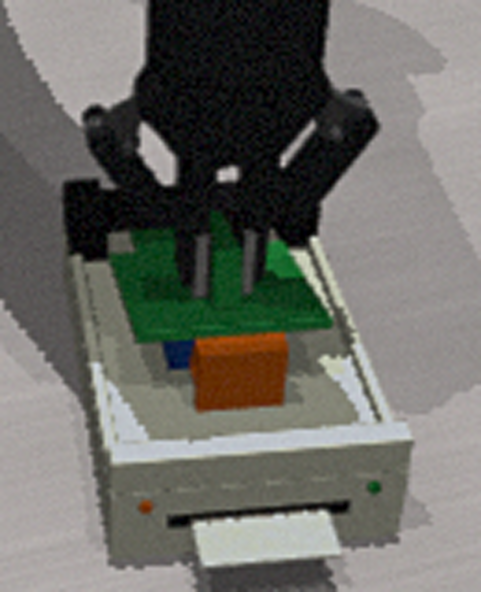

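View pics/wrist15.png

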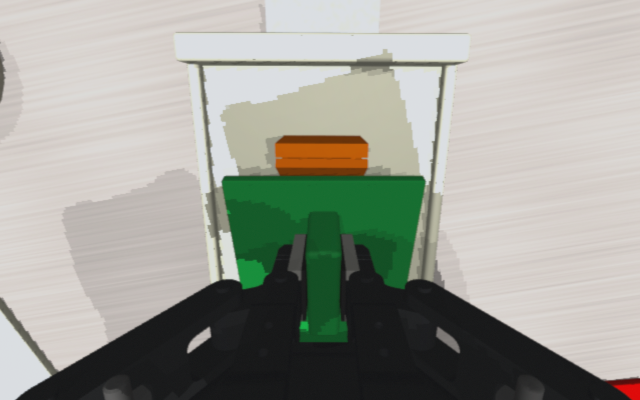

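```bash
python3 -m inch '[[[0.001,0,0.003],0,0.1],[[0.001,0,0.003],0,0.1],[[0.001,0,0.003],0,0.1],[[0,0,0],0,0.1]]' 20;python3 look.py 16 wrist
```

```text
time: 14.67
ee_pos: [0.5987, 0.0271, 0.06]
orientation: [[0.984, -0.177, 0.003], [-0.177, -0.984, 0.0], [0.003, -0.001, -1.0]]
wrist_force: [3.6, -0.9, 6.4]
opening: 0.0136
{'time': 14.6667, 'ee_pos': [0.5987, 0.0271, 0.06], 'orientation': [[0.9843, -0.1765, 0.0031], [-0.1765, -0.9843, 0.0], [0.0031, -0.0006, -1.0]], 'wrist_force': [3.602, -0.8528, 6.4487], 'opening': 0.0136}
```

View pics/wrist16.png

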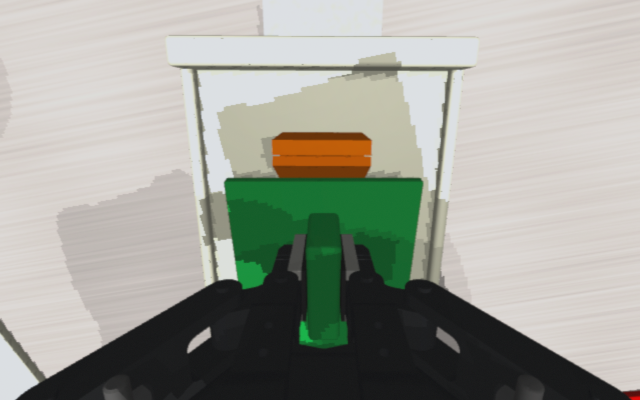

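```bash
python3 -m inch '[[[0.001,0,0.003],0,0.1],[[0,0,0.003],0,0.1],[[0,0,0.002],0,0.1],[[0,0,0.002],0,0.1],[[0,0,0],0,0.1]]' 20;python3 look.py 17 wrist
```

```text
time: 15.13
ee_pos: [0.5982, 0.0272, 0.0493]
orientation: [[0.984, -0.176, 0.0], [-0.176, -0.984, 0.0], [0.0, -0.0, -1.0]]
wrist_force: [1.1, -0.1, 3.2]
opening: 0.0135
{'time': 15.1333, 'ee_pos': [0.5982, 0.0272, 0.0493], 'orientation': [[0.9843, -0.1763, 0.0004], [-0.1763, -0.9843, 0.0002], [0.0003, -0.0003, -1.0]], 'wrist_force': [1.1144, -0.094, 3.2385], 'opening': 0.0135}
```

View pics/wrist17.png

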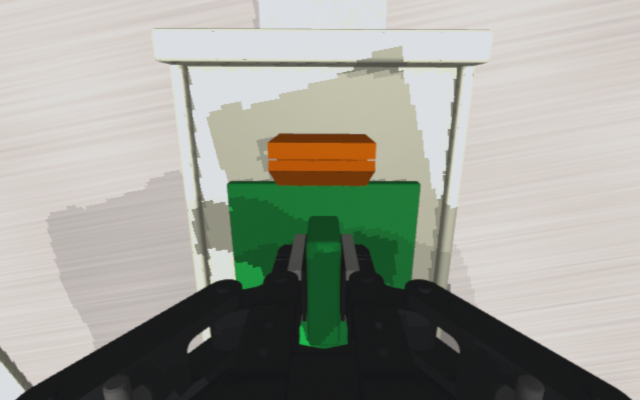

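```bash
python3 tilt.py 17 229 182 420 182; python3 -m inch '[[[0,0,0.003],0,0.1],[[0,0,0.002],0,0.1],[[0,0,0],0,0.1]]' 20;python3 look.py 18 wrist side scene;python3 - <<'E'
import cv2
a=cv2.imread("pics/scene18.png")
cv2.imwrite("pics/c18.png",cv2.resize(a[150:310,300:430],None,fx=3.7,fy=3.7,interpolation=cv2.INTER_CUBIC))
a=cv2.imread("pics/side18.png")
cv2.imwrite("pics/d18.png",cv2.resize(a[120:230,220:350],None,fx=5.4,fy=5.4,interpolation=cv2.INTER_CUBIC))
E
```

```text
tilt deg 1.4 [ 0.02 -4.59 13.6 ] [-0.4 -0.6 -1.  -0.5]
time: 15.43
ee_pos: [0.5987, 0.0271, 0.0467]
orientation: [[0.984, -0.176, 0.001], [-0.176, -0.984, 0.0], [0.001, -0.0, -1.0]]
wrist_force: [-5.3, -0.8, 25.2]
opening: 0.0133
{'time': 15.4333, 'ee_pos': [0.5987, 0.0271, 0.0467], 'orientation': [[0.9843, -0.1764, 0.0012], [-0.1764, -0.9843, 0.0001], [0.0012, -0.0003, -1.0]], 'wrist_force': [-5.2565, -0.8232, 25.162], 'opening': 0.0133}
```

View pics/d18.png

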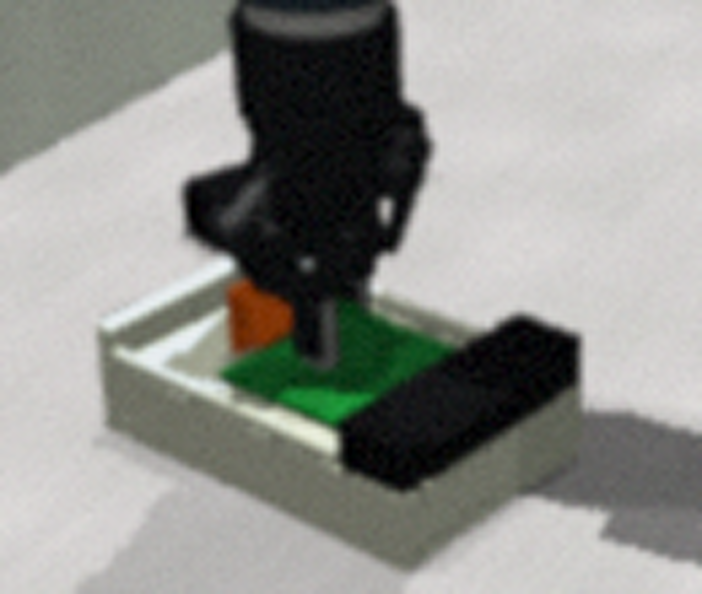

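View pics/c18.png

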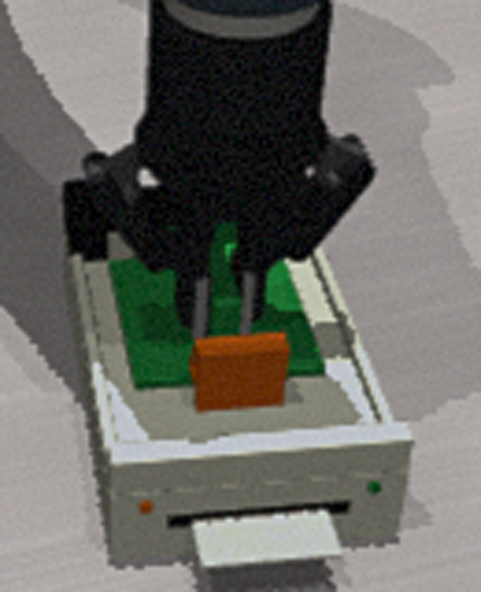

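View pics/wrist18.png

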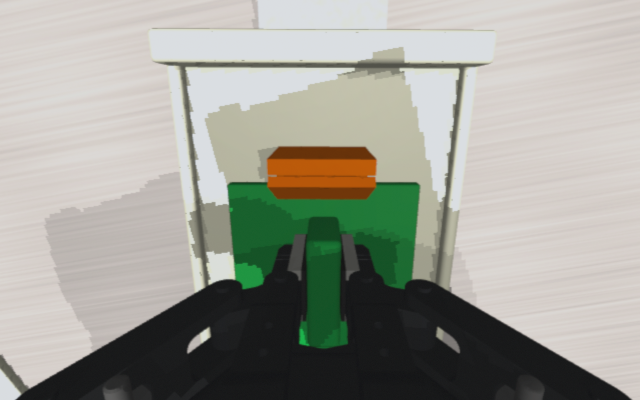

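Snapped: the clip's nose at row 199 now overlaps the cover's rear edge at row 182, and the wrist force rises to 25 N because the cover is seated. Next I'll ease off, open and withdraw.

```bash
python3 -m inch '[[[0,0,-0.003],0,0.1],[[0,0,0],0,0.5],[[0,0,0],0,0.5],[[0,0,0],0,0.5],[[0,0,0],0,0.5],[[0,0,0],0,0.5],[[0,0,-0.01],0,0.5],[[0,0,-0.03],0,0.5],[[0,0,-0.04],0,0.5],[[0,0,-0.04],0,0.5],[[0,0,-0.03],0,0.5],[[0,0,0],0,0.5]]';python3 look.py 19 wrist side scene;python3 - <<'E'
import cv2
a=cv2.imread("pics/scene19.png")
cv2.imwrite("pics/c19.png",cv2.resize(a[150:310,300:430],None,fx=3.7,fy=3.7,interpolation=cv2.INTER_CUBIC))
a=cv2.imread("pics/side19.png")
cv2.imwrite("pics/d19.png",cv2.resize(a[120:230,220:350],None,fx=5.4,fy=5.4,interpolation=cv2.INTER_CUBIC))
E
```

```text
time: 16.58
ee_pos: [0.6022, 0.0273, 0.2051]
orientation: [[0.984, -0.177, 0.012], [-0.177, -0.984, 0.001], [0.012, -0.003, -1.0]]
wrist_force: [1.1, 0.1, 0.0]
opening: 0.0422
{'time': 16.5833, 'ee_pos': [0.6022, 0.0273, 0.2051], 'orientation': [[0.9842, -0.1766, 0.0121], [-0.1766, -0.9843, 0.0013], [0.0117, -0.0034, -0.9999]], 'wrist_force': [1.1402, 0.1216, 0.0015], 'opening': 0.0422}
```

View pics/d19.png

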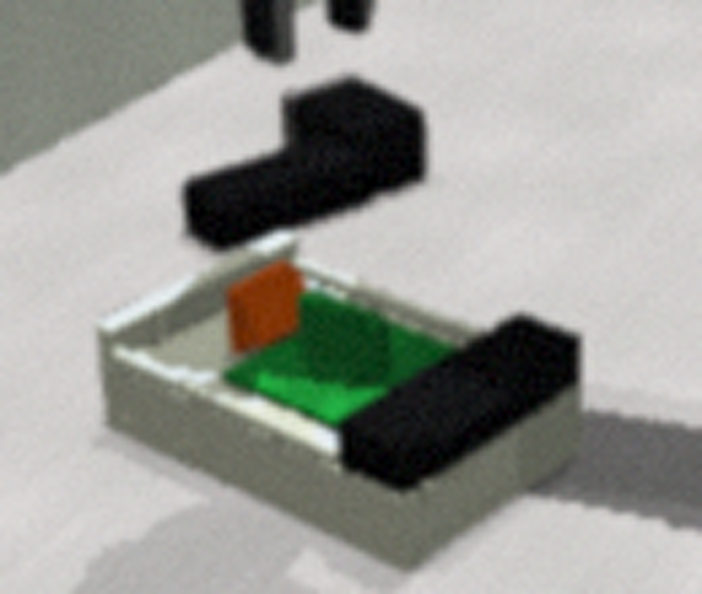

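View pics/c19.png

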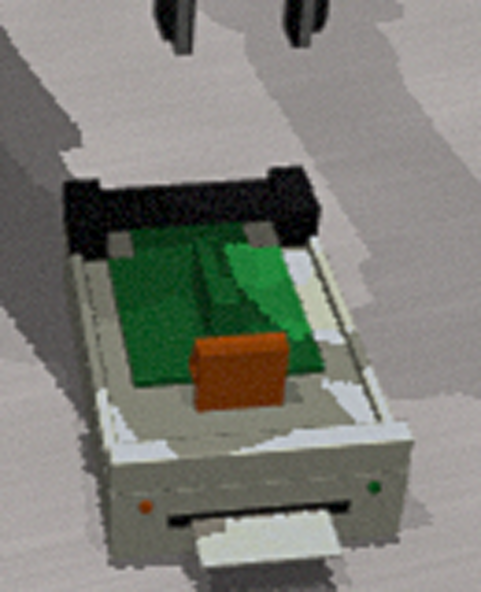

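View pics/wrist19.png

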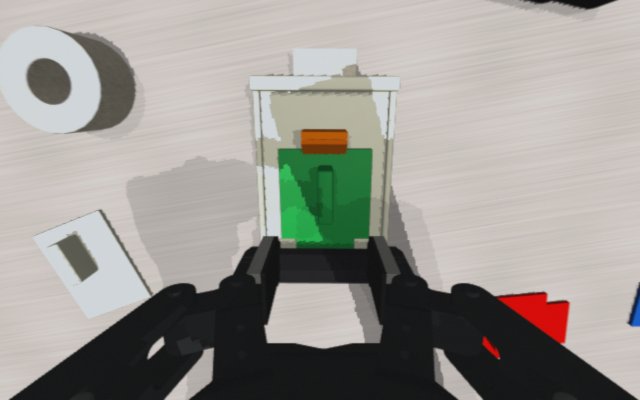

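View pics/scene19.png

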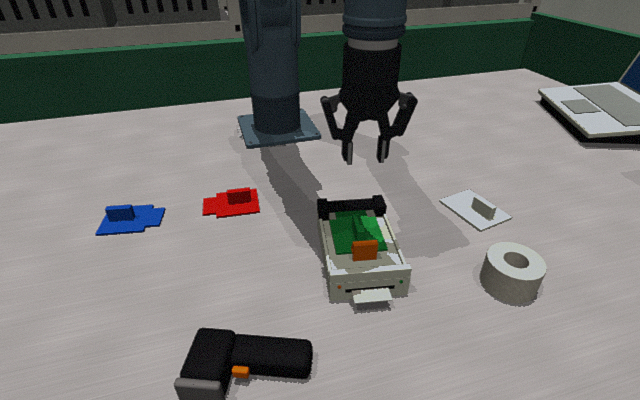

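```bash
python3 - <<'E'
from h import *
W=dict(np.load("pics/wrist19.npz"));S=arm.calibration("scene")
p=[.5955,.0263,-.1682]
o=lambda u,x,y,k:np.array(u,float)/k+[x-.4,y-.4]
uS=o([(134,386),(324,372)],300,150,3.7); uW=[(372,149),(279,149)]
f=lambda q:np.r_[(proj(S,w(p,[(q[0],q[1]-45,q[2]),(q[0],q[1]+45,q[3])]))-uS).ravel(),(proj(W,w(p,[(q[0],q[1]-45,q[2]),(q[0],q[1]+45,q[3])]))-uW).ravel()]
r=least_squares(f,[38,0,46,46]);print("rear edge x,y,z top:",r.x.round(1),f(r.x).round(1))
E
```

```text
rear edge x,y,z top: [34.3  0.8 40.4 38.4] [ 0.1  0.   0.   0.2  0.2 -0.2 -0.1  0.3]
```

```bash
python3 -c "
from cell import arm
print(arm.state()['time'],arm.close_job())"
```

```text
the job is handed in; nothing more can be done
16.7333 None
```

The battery bay is closed with the green cover, and I handed the job in at 16.7 s of the 42 s allowed.

**What I did:**
- I gripped the green cover by its rib and pressed its rear underside on the printer's side cheek. That turned it in the grip to about 21° lip-down, because the tool itself cannot tilt.
- I hooked the lip into the slot under the hood and pivoted the cover down until it snapped. Then I let go and lifted clear.

**Last checks:**
- **Cover:** in all three views it lies flat with its lip under the hood. The clip's nose is over its rear edge.
- **Forces:** the highest wrist force I read was about 26 N, while seating the cover. After withdrawal it was about 1 N.
- **Other things:** the plain white cover and the other objects look undisturbed.

**One check disagreed:** my final fit from the pictures put the rear edge's top face at z of about 38–40 mm, where 46 mm is expected. It put the rear edge at printer x of about 34 mm, which puts the lip edge about 1 mm beyond the slot's back wall. I put this down to calibration and pixel error. It still reads below the clip's 49 mm underside, so I took the cover as closed.

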